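Weigh a shaft blank on the beam scale

TASK

Weigh the stepped steel shaft on the beam scale: gently stand it upright in the scale's hanging pan and let go of it, then slide the poise along the beam until the beam floats level, with its pointer at rest between the two marks. Take your hand away and leave the gear and the setup block where they are.

Things in the scene. Friction and masses are not known exactly. Their poses are not given: they have to be found in the camera images.
- scale: beam scale standing on the bench (fixed): grey base plate 110 x 150 x 14 mm, two upright cheeks 188 mm high, 32 mm over both, 46 mm wide along the beam. Origin: centre of its underside. The poise arm points along the scale's +y, the fork with the pan along its -y; pointer and index plate are on its -x face.
- pivot (a point): the beam's pivot on the scale, 170 mm above its origin; the beam turns here about the scale's x axis
- beam (a joint): tilt of the beam (steel bar 8 mm wide, 14 mm high), rad: 0 = level; positive = pan low, poise arm high; negative = pan high; stops at +-0.14. The pivot is a weak spring hinge with a damper: the beam settles about 2 s after a change. With the pan empty it rests at -0.14.
- poise (a joint): position of the poise along the beam, m: 0 = inner end, nearest the pivot, 0.14 = outer end. It stays where it is left and takes about 1 N to slide. While the beam floats between its stops, moving the poise 10 mm outward changes the tilt by about -0.05 rad. The place that balances the shaft lies between 0.05 and 0.12.
- poise_knob (a point): centre of the top of the poise's knob, 60 mm above the beam's middle line, 63 mm + poise along the beam from the pivot. The poise is a dark steel block 41 mm (across the beam) x 30 mm (along) x 44 mm high round the beam; on it stands a knob 18 mm in diameter, 40 mm tall, to push or grip from above. Its axes tilt with the beam; y points outward along it.
- pan: hanging pan: aluminium dish 92 mm across, 88 mm inside its rim, rim 7 mm high, on two flat links 106 mm apart inside (across the beam). Origin: middle of the line through its two pivots, in the beam's fork, 120 mm from the beam's pivot; it swings about the scale's x axis.
- pan_floor (a point): centre of the pan's floor, 90 mm below the pan's pivots: z about 0.08 with the beam level, 0.063 at the pan's lower stop. The fork's prongs, 116 mm apart inside and 14 mm high, are level with the beam; its cross bar is 57 mm from the pan's middle toward the pivot; it is open above and on the outer side
- shaft: the stepped steel shaft, standing on its collar, 85 mm tall: collar 36 mm in diameter up to 14 mm, 28 mm in diameter up to 53 mm, 18 mm in diameter up to the top; about 0.25 to 0.44 kg. Origin: centre of its underside, z axis up along it.
- gear: spur gear blank lying flat, 75 mm across, 22 mm high; a bystander. Origin: centre of its underside
- setup_block: ground steel setup block with drilled holes, 50 x 60 x 25 mm, lying flat; a bystander. Origin: centre of its underside
- pointer (a point): tip of the dark pointer that hangs from the beam in front of the cheeks, 127 mm below the pivot. Behind it on the base is an aluminium index plate with two dark upright marks 12 mm apart; with the beam level the tip is midway between them, and at a tilt of 0.03 rad (1.7 deg) it has moved 4 mm, to a mark's inner edge
Mind the look-alikes: they are no part of the job. Leave any purple, red or yellow look-alike of the shaft alone.

How it is judged:
On the way:
1. the shaft stands upright in the pan, let go (horizontal distance between shaft and pan_floor below 0.04 m and contact force between shaft and pan above 0.5 N and angle between shaft's own z axis and vertical below 0.3 rad and contact force between the fingers and shaft below 0.1 N), for 0.2 s.
At the end, for the whole second after the job is handed in: The shaft stands in the pan (within 40 mm of the pan's middle, leaning less than 0.3 rad), and the beam is at rest (under 0.03 rad/s) and level within 0.03 rad, its pointer between the two marks (horizontal distance between shaft and pan_floor below 0.04 m and contact force between shaft and pan above 0.5 N and angle between shaft's own z axis and vertical below 0.3 rad and value of joint beam between -0.03 and 0.03 rad and velocity of joint beam between -0.03 and 0.03 rad/s); the robot touches nothing.
It fails at once if the gear is moved by more than 20 mm (distance of gear from where it was at the start of the episode above 0.02 m).
It fails at once if the setup block is moved by more than 20 mm (distance of setup_block from where it was at the start of the episode above 0.02 m).
It fails at once if the shaft is dropped or pressed hard into the pan (over 40 N) (contact force between shaft and pan above 40 N).
It also fails if it takes over 64 s, if anything falls off the work surface, if the arm or the gripper's body presses on something with over 40 N, if the wrist force passes 120 N, or if a joint passes its speed limit or range.

ROBOT

A 7-joint arm with a two-finger parallel gripper is mounted at the origin on the work surface; the furniture and walls round the work are solid. World frame = base frame: x ahead of the robot, y to its left, z up, the work surface at z = 0. Lengths are in m, angles in rad, forces in N, time in s.
With the tool pointing down it reaches from about 0.425 to 0.95 m from the base axis. Payload 4.7 kg.
Tool frame: the origin (TCP) lies on the centre line of the jaws, within the pads' length; the fingertips stand robot.nose_length ahead of it and the grasp point (between the pads) lies 8 mm behind it (robot.nose_length is the distance from the TCP to the fingertips, in m); z points along the fingers, y is the line along which they close (so a half turn about z gives the same grasp; the last joint's range is limited). The gripper opens to 85 mm and grips with 20 to 120 N. Pads are 22 mm wide; open, the fingers measure 114 mm over their backs; the gripper's body (76 mm by 85 mm) begins 54 mm behind the grasp point. The pads swing forward as they close: fully open they stand 13 mm farther back than shut.
Start: joints at [-1.319, 0.469, -0.049, 1.532, 0.024, 1.141, -0.082], TCP at [0.187, 0.649, 0.242] pointing down, gripper open.
Joint ranges: [-2.59, 2.59], [-0.33, 1.99], [-1.39, 1.29], [0.1, 2.45], [-1.04, 4.18], [0.21, 1.99], [-2.66, 2.66]. Speed limits (rad/s): [2.57, 2.57, 3.14, 3.14, 3.14, 3.14, 3.14].

INTERFACE

Orientations are given as [roll, pitch, yaw] about the fixed x, y, z axes, in that order (R = Rz(yaw) Ry(pitch) Rx(roll)).
In Python, from plant import robot gives the robot as it stands. Calls block until the motion is done:
- robot.goto(position, orientation): joint-space move of the TCP to a pose.
- robot.move_straight(position, vel=0.15, attitude=None, contact_N=None): straight line of the TCP; attitude=None keeps the orientation; vel is the mean speed in m/s. With contact_N (N) it stops when the force on the tool has changed by that much, and returns True; else False.
- robot.move_joints(angles): joint-space move.
- robot.grip(opening, strength=None): opening from 0.0 (shut) to 1.0 (fully open); strength is the grip in N (None keeps the last); returns when the fingers have stopped.
- robot.sleep(seconds).
- robot.inverse_kinematics(position, orientation): joint angles nearest the present ones, or None.
- robot.sense(): the state.
- robot.grab_frame(name): name is "side" or "top" or "wrist"; returns a dict with "image" (420x560x3 uint8, red, green, blue), "range_z" (420x560 float32, m along the optical axis (not along the pixel's ray), 0 where there is no reading), "fx", "fy", "cx", "cy" (pixels), "dist_coeffs" ([k1, k2, p1, p2, k3] as OpenCV has them; the pictures are not rectified), "R" (3x3) and "t" (3): a world point X has camera coordinates R X + t. Camera axes: x right, y down, z forward; pixel columns grow to the right and rows downward; lengths in m; the calibration is good to about 2 mm. A picture is of the moment at which its call begins.
A pose or a line that the arm cannot do raises robot.IKError and nothing moves.
- robot.close_job(): hands the job in; it is judged then, once.
The state is a dict: "t": time; "joint_pos": joint angles; "joint_velocities": joint speeds; "effort": joint torques, N m; "tcp_pos": TCP position; "tcp_rot": TCP orientation; "wrist_force": force on the tool from outside, world axes, zero at the start; "torque": the same for the moment, N m; "opening": opening from 0.0 (shut) to 1.0 (fully open); "gripper_force": force on a finger pad.
Only numpy, scipy, OpenCV 4.12 (cv2) and the standard library are available. Lean on these libraries where they do the work, as an engineer would, in place of code of your own. Each camera call takes 0.05 s, during which the arm holds its last target. There are 200 camera calls.

## Working session

There is one attempt and no reset: what is moved stays moved. The work goes in short steps, each a Python script; the robot and the scene stay as the last script left them, time stands still between calls to the robot, and variables do not carry over. Pictures are saved under pics/ and viewed, at most 13 in all, crops included, and the job is handed in when it is done.

```bash
mkdir -p pics; ls; cat > h.py <<'E'
import numpy as np, cv2
from plant import robot
def frame(n,save=None):
    f=robot.grab_frame(n)
    if save: cv2.imwrite(f'pics/{save}.png',f['image'][:,:,::-1])
    return f
def K(f): return np.array([[f['fx'],0,f['cx']],[0,f['fy'],f['cy']],[0,0,1.]])
def ray(f,u,v):
    p=cv2.undistortPoints(np.array([[[u,v]]],float),K(f),np.array(f['dist_coeffs'],float))[0,0]
    R=np.array(f['R']);t=np.array(f['t']); return -R.T@t, R.T@np.array([p[0],p[1],1])
def onz(f,u,v,z):
    c,d=ray(f,u,v); return c+d*(z-c[2])/d[2]
def bydepth(f,u,v):
    c,d=ray(f,u,v); return c+d*f['range_z'][int(v),int(u)]
def proj(f,X):
    R=np.array(f['R']); r=cv2.Rodrigues(R)[0]
    return cv2.projectPoints(np.array([X],float),r,np.array(f['t'],float),K(f),np.array(f['dist_coeffs'],float))[0][0,0]
E
python3 - <<'E'
from h import *
a=frame('top'); b=frame('side')
im=np.hstack([a['image'],b['image']])
cv2.imwrite('pics/a.png',cv2.resize(a['image'],(784,588))[:,:,::-1]); cv2.imwrite('pics/b.png',cv2.resize(b['image'],(784,588))[:,:,::-1])
import pickle; pickle.dump((a,b),open('ab.pkl','wb'))
s=robot.sense(); print(s['t'],s['tcp_rot'],robot.nose_length)
for f in(a,b): print(-np.array(f['R']).T@f['t'], np.array(f['R'])[2],(f['range_z']>0).mean())
E
```

```text
pics
0.1 [-3.13978526e+00  1.02544589e-04  2.86085169e+00] 0.011
[0.16792864 0.15406215 1.38031908] [ 0.20311272  0.01202309 -0.97908154] 0.9961649659863946
[ 0.1023629  -0.48126665  0.54874413] [ 0.38445513  0.80237842 -0.45649   ] 0.9960034013605442
```

View pics/a.png

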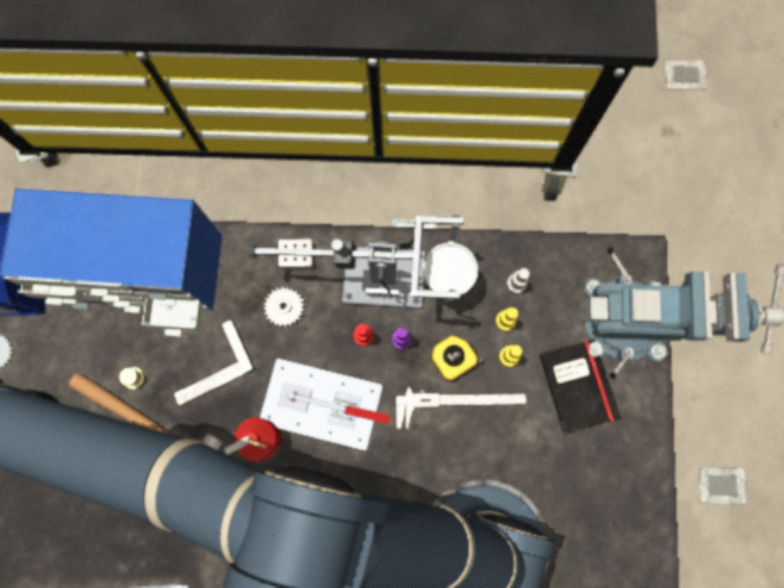

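View pics/b.png

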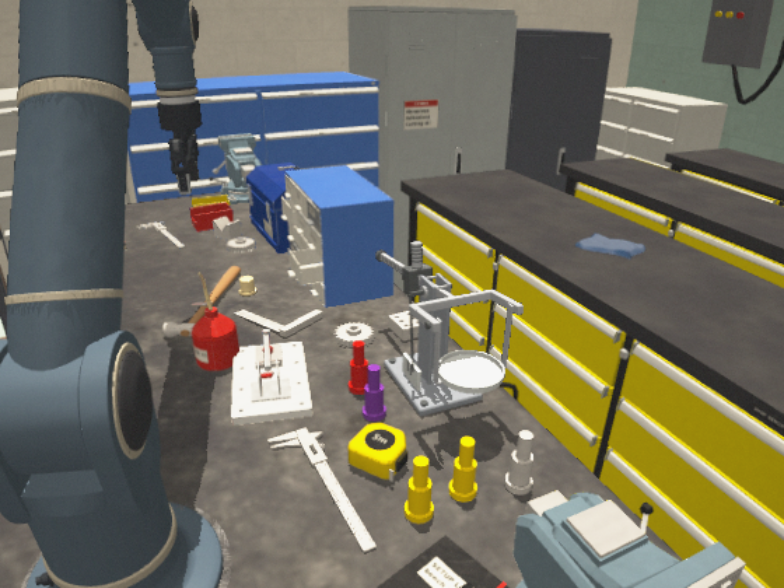

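Candidates (in 784-px frames): grey-steel shaft top(518,280)/side(522,460); yellow (507,318),(511,355); purple (402,338); red (364,335); cream bush (131,377). By the description, I choose the grey one. Next I check it close up and measure.

```bash
python3 - <<'E'
from h import *
import pickle
a,b=pickle.load(open('ab.pkl','rb'))
def cloud(f):
    h,w=f['range_z'].shape; u,v=np.meshgrid(np.arange(w),np.arange(h))
    p=cv2.undistortPoints(np.stack([u,v],-1).reshape(-1,1,2).astype(float),K(f),np.array(f['dist_coeffs'],float))[:,0]
    z=f['range_z'].reshape(-1,1); c=np.hstack([p,np.ones((len(p),1))])*z
    return ((c-np.array(f['t']))@np.array(f['R'])).reshape(h,w,3)
A=cloud(a);B=cloud(b)
np.savez('cl.npz',A=A,B=B)
for n,(u,v) in dict(shaft=(518,280),ye1=(507,318),ye2=(511,355),pan=(452,268),poise=(343,245),cheek=(382,255),forkin=(418,250),end=(258,250),block=(295,252),gear=(284,307)).items(): print(n,A[int(v/1.4),int(u/1.4)].round(3), onz(a,u/1.4,v/1.4,0).round(3))
# shaft by top-view height blob
m=(np.abs(A[...,:2]-A[200,370,:2]).max(-1)<.06)
for P,nm in((A,'top'),(B,'side')):
    c=A[200,370,:2]
    q=P[(np.linalg.norm(P[...,:2]-c,axis=-1)<.035)&(P[...,2]>.006)]
    print(nm,len(q),q.min(0).round(3),q.max(0).round(3))
    t=q[q[:,2]>.06]; print(t.mean(0),t.min(0),t.max(0))
i1=cv2.resize(a['image'][150:260,170:400],None,fx=3,fy=3,interpolation=2)[:,:,::-1]
i2=cv2.resize(b['image'][160:360,250:400],None,fx=2,fy=2,interpolation=2)[:,:,::-1]
o=np.zeros((330+1,690,3),np.uint8);o[:330]=i1
cv2.imwrite('pics/c.png',o); cv2.imwrite('pics/d.png',cv2.resize(b['image'][165:365,265:395],None,fx=3,fy=3,interpolation=2)[:,:,::-1])
E
```

```text
shaft [ 0.469 -0.051  0.065] [ 0.484 -0.061  0.   ]
ye1 [ 0.398 -0.03   0.075] [ 0.41  -0.041  0.   ]
ye2 [ 0.332 -0.036  0.083] [ 0.341 -0.049  0.   ]
pan [0.48  0.073 0.099] [0.503 0.064 0.   ]
poise [0.486 0.256 0.204] [0.542 0.273 0.   ]
cheek [0.48  0.194 0.173] [0.524 0.198 0.   ]
forkin [0.488 0.134 0.186] [0.536 0.129 0.   ]
end [0.49  0.406 0.147] [0.526 0.435 0.   ]
block [0.484 0.342 0.156] [0.525 0.364 0.   ]
gear [ 0.418  0.381 -0.002] [0.417 0.378 0.   ]
top 205 [ 0.439 -0.081  0.006] [ 0.495 -0.018  0.091]
[ 0.47574637 -0.05566238  0.08124602] [ 0.46739682 -0.06584744  0.06083041] [ 0.48484426 -0.0476996   0.0913756 ]
side 639 [ 0.459 -0.076  0.006] [ 0.496 -0.04   0.086]
[ 0.47523747 -0.0599271   0.0761442 ] [ 0.46859973 -0.06706194  0.0600027 ] [ 0.48726964 -0.0477752   0.08595699]
```

View pics/c.png

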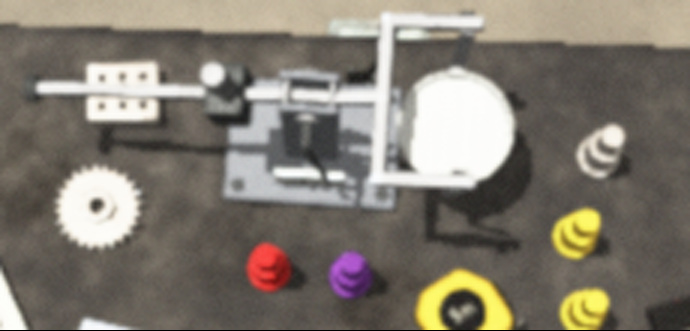

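View pics/d.png

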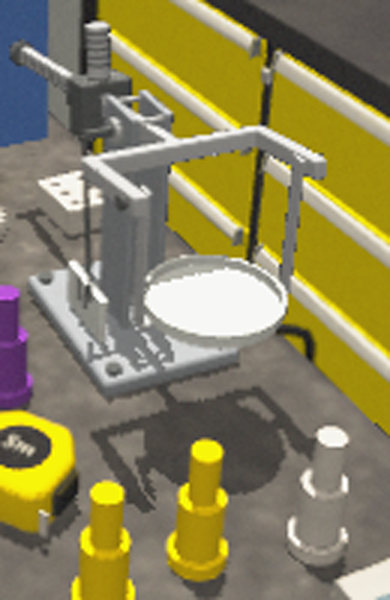

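The crops show the grey steel shaft alone at c(605,150) and d(320,500), upright and colourless, unlike the yellow ones beside it. The pan is at c(457,127), high as expected. The poise is at its inner end, with the knob at c(212,75). Next I fit the pan and the beam.

```bash
python3 - <<'E'
from h import *
d=np.load('cl.npz');A,B=d['A'],d['B']
for P in(A,B):
    s=(np.abs(P[...,0]-.485)<.055)&(np.abs(P[...,1]-.065)<.055)&(P[...,2]>.09)&(P[...,2]<.112)
    q=P[s]; (cx,cy),r=cv2.minEnclosingCircle(q[:,:2].astype(np.float32)); print('pan',cx,cy,r,np.median(q[:,2]),len(q))
    s=(P[...,2]>.178)&(P[...,2]<.205)&(np.abs(P[...,0]-.49)<.09)&(P[...,1]>.0)&(P[...,1]<.145)
    q=P[s]; rc=cv2.minAreaRect(q[:,:2].astype(np.float32)); print('fork',rc)
    # beam line
    s=(P[...,2]>.13)&(P[...,2]<.185)&(np.abs(P[...,0]-.49)<.02)&(P[...,1]>.29)&(P[...,1]<.42)
    q=P[s]; print('beam',len(q),np.polyfit(q[:,1],q[:,0],1),np.polyfit(q[:,1],q[:,2],1),q.max(0))
    s=(P[...,2]>.21)&(np.abs(P[...,0]-.49)<.05)&(P[...,1]>.22)&(P[...,1]<.3)
    q=P[s]; print('knob',len(q),q.mean(0),q.min(0),q.max(0))
    s=(P[...,2]>.01)&(P[...,2]<.02)&(np.abs(P[...,0]-.48)<.1)&(P[...,1]>.1)&(P[...,1]<.3)
    q=P[s]; print('base',cv2.minAreaRect(q[:,:2].astype(np.float32)))
print(robot.sense()['tcp_rot'])
for yaw in (0,np.pi/2,-np.pi/2,np.pi,.8,-.8,2.3):
  r=[]
  for p in ([.476,-.058,.075],[.476,-.058,.25],[.48,.07,.25],[.48,.07,.17],[.485,.255,.26],[.485,.255,.215],[.485,.34,.2]):
    try: q=robot.inverse_kinematics(p,[np.pi,0,yaw]); r.append(None if q is None else round(float(q[6]),2))
    except Exception as e: r.append('E')
  print(round(yaw,2),r)
E
```

```text
pan 0.47975656390190125 0.07517121732234955 0.051333460956811905 0.09771040440679374 1078
fork ((0.4766492545604706, 0.10328961163759232), (0.08002506196498871, 0.1448998749256134), 87.8441162109375)
beam 263 [0.03448306 0.47199742] [-0.12324138  0.19685308] [0.49683811 0.41936511 0.16838449]
knob 58 [0.48078483 0.26413427 0.22014039] [0.47240262 0.25649742 0.21134677] [0.49061307 0.27204357 0.22553649]
base ((0.48764753341674805, 0.20413026213645935), (0.14911489188671112, 0.18261229991912842), 8.304539680480957)
pan 0.48143744468688965 0.07314346730709076 0.051624808460474014 0.09646354589958532 1221
fork ((0.4780365526676178, 0.10211630165576935), (0.08258237689733505, 0.14651928842067719), 87.9374771118164)
beam 144 [0.01949599 0.47603604] [-0.13028576  0.19552033] [0.49541405 0.41918569 0.16044868]
knob 56 [0.48111173 0.26095595 0.21631658] [0.47284195 0.25423243 0.21028577] [0.49244552 0.27346838 0.22165762]
base ((0.480288565158844, 0.19271701574325562), (0.15229536592960358, 0.2011466920375824), 89.1794662475586)
[-3.13978526e+00  1.02544589e-04  2.86085169e+00]
0 [-0.78, -1.31, -1.65, -1.5, -1.94, -1.9, -1.98]
1.57 [0.61, 0.19, -0.12, -0.05, -0.45, -0.42, -0.55]
-1.57 [-2.27, None, 2.56, 2.38, 2.53, 2.51, 2.34]
3.14 [1.88, 1.73, 1.41, 1.45, 1.04, 1.04, 0.89]
0.8 [-0.04, -0.56, -0.88, -0.78, -1.19, -1.16, -1.26]
-0.8 [-1.5, -2.05, -2.3, -2.08, -2.51, -2.43, -2.48]
2.3 [1.22, 0.9, 0.59, 0.64, 0.24, 0.26, 0.12]
```

```bash
python3 - <<'E'
from h import *
O=[np.pi,0,np.pi-.03]
robot.move_straight([.187,.649,.40],vel=.3)
robot.goto([.45,.1,.42],O)
robot.grip(.55,40)
robot.goto([.45,-.058,.24],O)
f=frame('wrist','w1')
c=-np.array(f['R']).T@f['t']; print(c,proj(f,[.476,-.058,.085]),proj(f,[.476,-.058,0]),robot.sense()['t'])
E
```

```text
[ 0.37094387 -0.05515811  0.37230256] [281.10372587 223.20284378] [281.06626455 196.30131996] 4.425
```

View pics/w1.png

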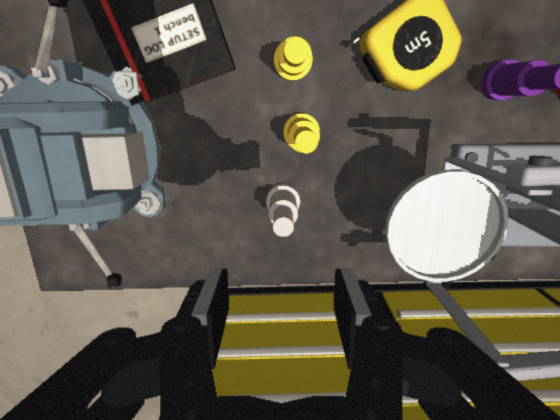

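The wrist picture shows the grey shaft with its top face at about (283,227) and its collar at about (283,197), close to the predicted pixels. The pan is at about (447,225). Now I grasp.

```bash
python3 - <<'E'
from h import *
O=[np.pi,0,np.pi-.03]
f=frame('wrist')
p=onz(f,283,227,.085); print(p, onz(f,283,197,.008))
g=cv2.cvtColor(f['image'],cv2.COLOR_RGB2GRAY)
m=((g>150)&(np.ptp(f['image'].astype(int),axis=2)<40)).astype(np.uint8); m[:, :385]=0; m[:165]=0; m[285:]=0; m[:,512:]=0
cs=max(cv2.findContours(m,0,1)[0],key=cv2.contourArea); e=cv2.fitEllipse(cv2.convexHull(cs)); print(e,onz(f,*e[0],.098))
x,y=p[:2]
robot.goto([x,y,.17],O); robot.move_straight([x,y,.068],vel=.1)
robot.grip(0.0,40); s=robot.sense(); print(s['opening'],s['gripper_force'],s['t'])
robot.move_straight([x,y,.30],vel=.25); s=robot.sense(); print(s['opening'],s['gripper_force'],s['wrist_force'],s['t'])
robot.goto([.478,.074,.30],O)
frame('side','s1'); print(robot.sense()['t'])
np.save('g.npy',p)
E
```

```text
[ 0.47992202 -0.05618132  0.085     ] [ 0.47498217 -0.05562174  0.008     ]
((446.183349609375, 224.96702575683594), (107.20159149169922, 124.01995849609375), 48.91667556762695) [0.47685634 0.07730396 0.098     ]
0.1933737888655163 39.19665337423794 6.4167
0.1894993390621694 39.0424683195306 [-0.69554231  0.37612948 -2.94921144] 7.4917
8.125
```

View pics/s1.png

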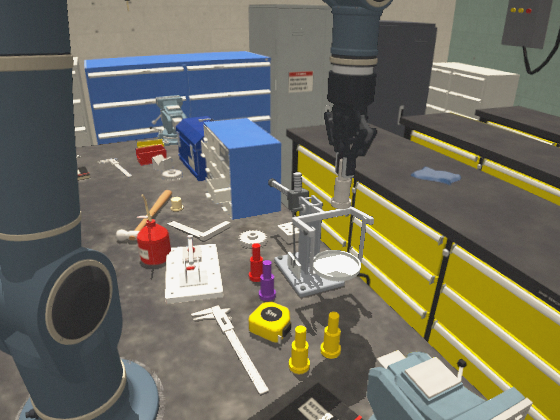

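The shaft is held upright over the pan at side pixel (342,190), and the wrist reads about 0.30 kg. Next I lower it with contact detection.

```bash
python3 - <<'E'
from h import *
robot.move_straight([.479,.075,.30],vel=.1)
robot.move_straight([.479,.075,.185],vel=.1)
hit=robot.move_straight([.479,.075,.14],vel=.02,contact_N=1.5)
s=robot.sense(); print(hit,s['tcp_pos'],s['wrist_force'],s['t'])
if hit:
    robot.grip(.35); robot.sleep(.5); robot.grip(.5)
    robot.sleep(1.0)
s=robot.sense(); print(s['wrist_force'],s['gripper_force'],s['t'])
f=frame('side'); cv2.imwrite('pics/s2.png',cv2.resize(f['image'][130:310,250:420],None,fx=3,fy=3)[:,:,::-1])
E
```

```text
False [0.47902862 0.07500873 0.14006345] [-0.1940828   0.39224807 -1.30568122] 12.075
[-0.1940828   0.39224807 -1.30568122] 39.24265614361502 12.075
```

View pics/s2.png

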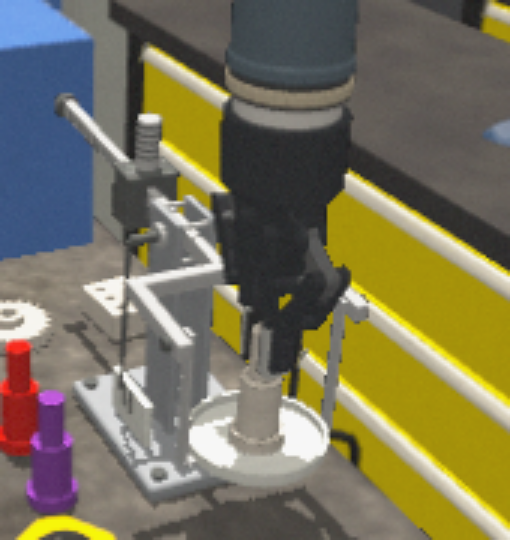

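The shaft sits centred in the pan at crop (260,440), and the pan has followed it down with about 1.65 N carried. I continue to the lower stop, then release.

```bash
python3 - <<'E'
from h import *
hit=robot.move_straight([.479,.075,.128],vel=.015,contact_N=1.2)
s=robot.sense(); print(hit,s['tcp_pos'],s['wrist_force'],s['t'])
robot.grip(.28); robot.sleep(.3); robot.grip(.5)
s=robot.sense(); print(s['wrist_force'],s['gripper_force'],s['opening'],s['t'])
p=np.array(s['tcp_pos'])
robot.move_straight([p[0],p[1],.30],vel=.15)
robot.move_straight([.479,.2,.36],vel=.25)
robot.sleep(.3); print(robot.sense()['t'])
f=frame('side'); cv2.imwrite('pics/s3.png',cv2.resize(f['image'][130:310,250:420],None,fx=3,fy=3)[:,:,::-1])
E
```

```text
True [0.47904127 0.07524525 0.13176124] [-0.92045808  1.04628961  3.90047968] 12.7
[-0.25178324 -1.18042456 -0.70630995] 0.0 0.5018714360573935 13.5667
15.85
```

View pics/s3.png

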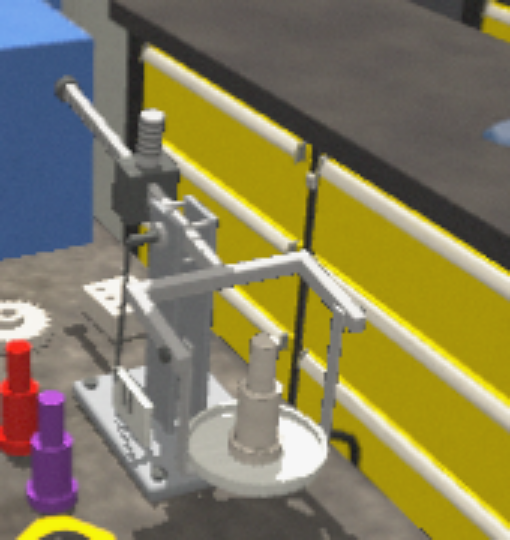

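The shaft stands alone in the pan at crop (260,420), the beam is at its pan-low stop, and the poise is still at its inner end. At 0.30 kg, balance is expected near poise ≈ 0.07, so I move it there by caging the knob.

```bash
cat >> h.py <<'E'
def cloud(f):
    h,w=f['range_z'].shape; u,v=np.meshgrid(np.arange(w),np.arange(h))
    p=cv2.undistortPoints(np.stack([u,v],-1).reshape(-1,1,2).astype(float),K(f),np.array(f['dist_coeffs'],float))[:,0]
    c=np.hstack([p,np.ones((len(p),1))])*f['range_z'].reshape(-1,1)
    return ((c-np.array(f['t']))@np.array(f['R'])).reshape(h,w,3)
def measure():
    for n in('top','side'):
        P=cloud(robot.grab_frame(n))
        s=(P[...,2]>.11)&(P[...,2]<.24)&(np.abs(P[...,0]-.483)<.007)&(P[...,1]>.37)&(P[...,1]<.41)
        z1=P[s][:,2]
        s=(np.abs(P[...,1]-.12)<.03)&(np.abs(P[...,0]-.479)<.05)&(P[...,2]>.15)&(P[...,2]<.21)
        q=P[s]
        s=(np.abs(P[...,0]-.483)<.03)&(P[...,1]>.23)&(P[...,1]<.44)&(P[...,2]<.28)
        k=P[s]; kk=k[k[:,2]>k[:,2].max()-.012]
        print(n,'arm z@.39',np.median(z1) if len(z1) else None,len(z1),'fork',np.median(q,0).round(4),'knob',kk.mean(0).round(4),len(kk),robot.sense()['t'])
E
python3 - <<'E'
from h import *
O=[np.pi,0,np.pi-.03]
measure()
robot.goto([.481,.247,.30],O)
robot.grip(.5,20)
hit=robot.move_straight([.481,.247,.227],vel=.08,contact_N=4); print(hit)
robot.grip(.28); s=robot.sense(); print(s['opening'],s['wrist_force'],s['t'])
robot.move_straight([.483,.247+.070,.227],vel=.05)
s=robot.sense(); print(s['wrist_force'],s['t'])
robot.grip(.45); robot.move_straight([.483,.317,.30],vel=.15)
robot.goto([.40,.1,.36],O); robot.sleep(.8)
measure()
f=frame('side'); cv2.imwrite('pics/s4.png',cv2.resize(f['image'][130:310,250:420],None,fx=3,fy=3)[:,:,::-1])
E
```

```text
top arm z@.39 0.2044756542395178 82 fork [nan nan nan] knob [0.481  0.2496 0.2381] 55 15.95
side arm z@.39 0.20176157371154324 54 fork [0.4766 0.1327 0.1653] knob [0.4805 0.2462 0.2347] 60 16.0
False
0.2796863525960789 [-0.03124241  2.88162308  2.38737705] 18.0
[0.0535444  0.14096951 0.55544358] 19.55
top arm z@.39 0.17304525645493196 69 fork [0.4842 0.1369 0.1783] knob [0.4835 0.3153 0.2279] 51 22.275
side arm z@.39 0.17025933808597912 43 fork [0.4774 0.1322 0.1738] knob [0.4828 0.3133 0.2238] 51 22.325
  return _methods._mean(a, axis=axis, dtype=dtype,
  ret = um.true_divide(
```

View pics/s4.png

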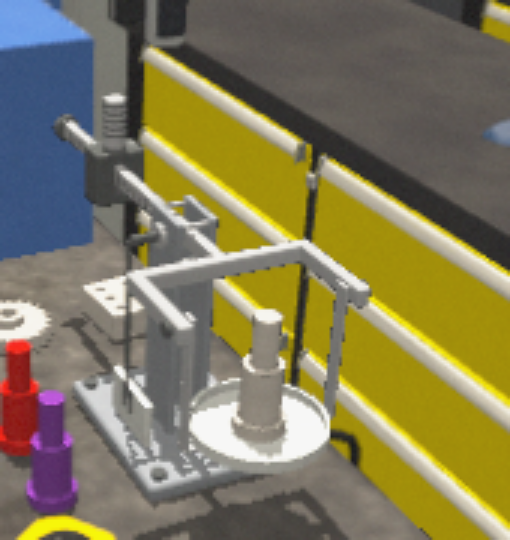

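The beam floats near level: arm height 0.172 against stop values of 0.203 and 0.146, so tilt ≈ -0.01. The pointer is near the plate at crop (130,390). I'll check the pointer up close and confirm it is at rest.

```bash
python3 - <<'E'
from h import *
robot.sleep(1); measure()
O=[np.pi,0,np.pi/2]
f=frame('side')
i1=cv2.resize(f['image'][225:295,270:340],(560,560),interpolation=2)
cv2.imwrite('pics/p.png',i1[:,:,::-1])
E
```

```text
top arm z@.39 0.17393708785662332 73 fork [0.4852 0.137  0.1782] knob [0.4838 0.3153 0.2277] 50 23.425
side arm z@.39 0.17010482965119172 46 fork [0.4772 0.1322 0.1737] knob [0.4826 0.3127 0.2239] 52 23.475
```

View pics/p.png

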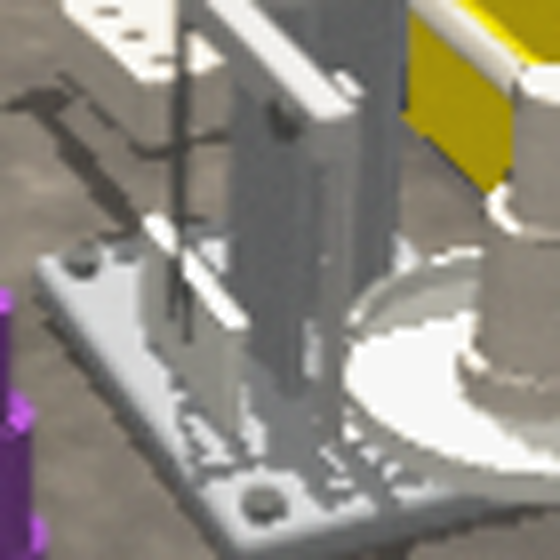

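```bash
python3 - <<'E'
from h import *
done=False
for p in (.7,.5,.35):
  for x in (.30,.34,.38,.42):
    for z in (.25,.30):
      for y in (.19,):
        q=robot.inverse_kinematics([x,y,z],[np.pi,p,np.pi])
        if q is not None and not done:
            try:
                robot.goto([x,y,z],[np.pi,p,np.pi]); done=True; print(p,x,z)
            except robot.IKError: pass
f=frame('wrist'); print(robot.sense()['t'],proj(f,[.445,.193,.043]))
u,v=proj(f,[.45,.193,.043]).astype(int); u=np.clip(u,60,500);v=np.clip(v,60,360)
cv2.imwrite('pics/q.png',cv2.resize(f['image'][v-60:v+60,u-60:u+60],(600,600),interpolation=2)[:,:,::-1])
E
```

```text
0.7 0.34 0.3
24.5833 [284.30762595  88.76161732]
```

View pics/q.png

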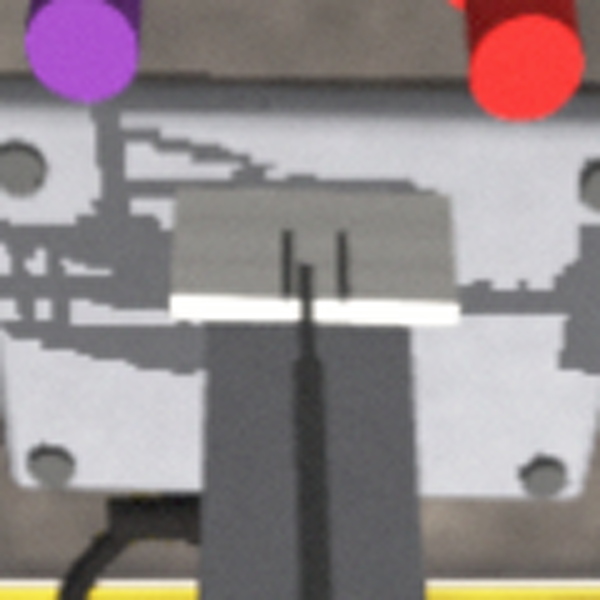

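The close view shows the marks at x=288 and x=343 and the pointer tip at x=305, between them: about 2.3 mm off the middle, tilt ≈ -0.017 rad. That agrees with the independent depth estimate (-0.015) and is within ±0.03. The beam is at rest and the hand is clear, so I hand in.

```bash
python3 - <<'E'
from h import *
print(robot.close_job())
E
```

```text
the job is handed in; nothing more can be done
None
```

I handed the job in at about 25 s of the 64 s, though the hand-in returned no verdict: the shaft stands in the pan, the beam floats with its pointer between the marks (tilt about -0.017 rad, limit ±0.03), the hand is clear, and I made no move near the gear or the setup block.

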